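# Ring for a colleague and hold out the portafilter

## Robot

A 6-joint arm with a two-finger parallel gripper is mounted at the origin on the work surface. World frame = base frame: x ahead of the robot, y to its left, z up, the work surface at z = 0. Lengths are in m, angles in rad, forces in N, time in s.
With the tool pointing down it reaches from about 0.225 to 0.875 m from the base axis. Payload 3.4 kg.
Tool frame: the origin (TCP) lies between the finger pads; the fingertips stand 14 mm ahead of it and the grasp point (between the pads) lies 5 mm behind it; z points along the fingers, y is the line along which they close (so a half turn about z gives the same grasp; the last joint's range is limited). The gripper opens to 85 mm and grips with 20 to 120 N. Pads are 22 mm wide; open, the fingers measure 114 mm over their backs; the gripper's body (76 mm by 85 mm) begins 54 mm behind the grasp point. The pads swing forward as they close: fully open they stand 13 mm farther back than shut.
Start: joints at [-1.302, 0.276, 1.505, -0, 1.361, -0.121], TCP at [0.219, -0.532, 0.245] pointing down, gripper open.
Joint ranges: [-2.89, 2.89], [-0.75, 2.08], [0.22, 2.7], [-1.18, 4.32], [0.11, 2.71], [-2.7, 2.7]. Speed limits (rad/s): [2.57, 2.57, 3.14, 3.14, 3.14, 3.14].

## Interface

Orientations are given as a 3x3 rotation matrix whose columns are the frame's x, y, z axes.
In Python, from plant import env gives the robot as it stands.
- The arm moves only by the shell command python3 -m creep 'ROWS' [FORCE]. ROWS is a JSON object of lists of equal length, an entry for each row: "translation": the shift along the tool's x, y, z in units of 25 mm (1.0 is 25 mm), a list of three; "yaw": the turn about the tool's z in units of 5 degrees (1.0 is 5 degrees); "jaw": the closure, from -1 (fully open) to 1 (shut). A call has 1 to 12 rows; each row shifts and turns the commanded pose from where the row before left it, along the tool's axes as they then stand; what a row does not reach is not made up. A row lasts 1/12 s, in which the tool goes at most 41.7 mm and 7.16 degrees, less where a joint would pass 70% of its speed; a pose out of reach is approached as far as the arm can. A call is refused whole if a number of a shift passes 1 or a number of a turn 1, either way. A call with a gripper value outside its range is refused whole. The fingers move at their own pace and stop on an object; FORCE is the grip in N (left out, the last holds). Time passes only in rows, so rows that do not move let the fingers close. It gives the time, the measured TCP pose, the force, the opening and the grip force at its end, in the units of the state.
- env.get_state(): the state, without advancing time (a new reading comes with each control period).
- env.capture(name): name is "scene" or "top"; returns the picture (420x560x3 uint8, red, green, blue); there is no depth.
- env.camera_info(name): a dict with "camera_matrix" (3x3 intrinsics, pixels), "R" (3x3) and "t" (3): a world point X has camera coordinates R X + t. Camera axes: x right, y down, z forward; pixel columns grow to the right and rows downward; lengths in m; the calibration is good to about 2 mm. A picture is of the moment at which its call begins. camera_info takes no time and is no camera call.
- env.close_job(): hands the job in; it is judged then, once.
The state is a dict: "time": time; "joints": joint angles; "joint_vel": joint speeds; "joint_torque": joint torques, N m; "position": TCP position; "ee_rot": TCP orientation; "wrist_force": force on the tool from outside, world axes, zero at the start; "moment": the same for the moment, N m; "opening": opening from 0.0 (shut) to 1.0 (fully open); "gripper_force": force on a finger pad.
Only numpy, scipy, OpenCV 4.12 (cv2) and the standard library are available. Lean on these libraries where they do the work, as an engineer would, in place of code of your own. Each camera call takes 0.05 s, during which the arm holds its last target. There are 200 camera calls.

## Task

Ring the service bell by pressing its plunger right down to its stop, and let it come up again; then lift the portafilter out of its stand and hold it out in the air for your colleague at the espresso machine: level and still, the middle of its bowl about 20 cm above the counter over the middle of the rubber bar mat, its handle pointing straight along the mat towards the end with the steel bar. Finish while still holding it there, do not put it down. Leave the shaker tin, the tamper and the two tumblers where they stand.

Things in the scene. Friction and masses are not known exactly. Their poses are not given: they have to be found in the camera images.
- portafilter: Portafilter, 0.36 to 0.6 kg: open steel bowl 68 mm across, 34 deep, spouts to 30 mm under it; straight dark wooden handle, 26 x 26 mm section, 46 to 173 mm from the bowl's axis. Origin on the bowl's axis at its underside; z out of the mouth, x along the handle away from the bowl, where the centre of mass is near 22 mm. Starts level in the stand, handle roughly towards the robot.
- bowl (a point): Middle of the portafilter's bowl: on its axis, 17 mm above its underside. This is the point to bring 200 mm above the counter over the mat's middle.
- grip (a point): Point on the middle line of the portafilter's handle 68 mm from the bowl's axis, 20 mm above the bowl's underside: a good place to pinch the handle from above, across its 26 mm width. Free air below it to the counter and to both sides at the start.
- handle_end (a point): Free end of the portafilter's handle, on its middle line, 176 mm from the bowl's axis.
- stand: Fixed portafilter stand, 95 x 104 mm, steel plate with wooden rails; origin at its underside under the bowl's axis. The bowl rests on two rails along x and a crossbar, tops 50 mm above the counter, 52 mm between the rails for the spouts; lips and an end wall at +x rise to 59 mm. Open upwards and at its -x end, where the handle sticks out; lifts straight up, free after 35 mm.
- bell: Fixed service bell, a steel dome 80 mm across on a black foot 84 mm across, 44 mm high without the plunger. Origin at the centre of its underside.
- plunger (a joint): The bell's spring plunger: 0 up, 0.006 m at its stop; needs about 1.5 N to start and 5 N at the stop, springs back up.
- plunger_top (a point): Centre of the top of the plunger head, a steel disc 18 mm across on top of the bell, 63 mm above the counter when up; moves down with it, 6 mm at most.
- mat: Fixed black rubber bar mat lying on the counter, 200 x 140 mm, 4 mm thick, with a raised steel bar (16 mm wide, 9 mm high) across one short end. Origin at the middle of its underside; x along its length towards the end with the steel bar (the colleague's side, roughly to the robot's left), z up.
- tin: Loose open steel shaker tin, 80 mm across the rim, 115 mm high; leave it. Origin at the centre of its underside.
- tamper: Loose coffee tamper standing on its base, 58 mm across, 84 mm high; leave it. Origin at the centre of its underside.
- tumbler: Loose glass tumbler, 74 mm across, 90 mm high; leave it. Origin at the centre of its underside.
- tumbler_small: Loose small glass tumbler, 56 mm across, 65 mm high; leave it. Origin at the centre of its underside.

How it is judged:
By the outcome, as a careful person would: the job done as asked, in the order asked, and still so for the second after the job is handed in, while the arm keeps its last pose, push and grip.
It also fails if it takes over 48 s, if anything falls off the work surface, if the arm or the gripper's body presses on something with over 40 N, if the wrist force passes 120 N, or if a joint passes its speed limit or range.

## Working session

There is one attempt and no reset: what is moved stays moved. The work goes in short steps, Python scripts to look and compute and a shell command to move; the robot and the scene stay as the last step left them, time stands still between calls to the robot, and variables do not carry over. Pictures are saved under pics/ and viewed, at most 10 in all, crops included, and the job is handed in when it is done.

```bash
mkdir -p pics; ls
python3 - <<'E'
from plant import env
import cv2,numpy as np
for n in("scene","top"):
    cv2.imwrite(f"pics/{n}0.png",env.capture(n)[:,:,::-1]); c=env.camera_info(n); print(n,c)
s=env.get_state(); print(s)
E
```

```text
pics
scene {'camera_matrix': array([[432.94065785,   0.        , 280.12228082],
       [  0.        , 432.94065785, 211.1226393 ],
       [  0.        ,   0.        ,   1.        ]]), 'R': array([[ 0.24339712,  0.96972765, -0.01964992],
       [ 0.58204196, -0.16223586, -0.79681032],
       [-0.77587692,  0.18250426, -0.60390993]]), 't': array([-0.16903842, -0.28255116,  1.5167625 ])}
top {'camera_matrix': array([[521.80150805,   0.        , 284.91464976],
       [  0.        , 521.80150805, 210.5086007 ],
       [  0.        ,   0.        ,   1.        ]]), 'R': array([[-0.01053746, -0.99970216,  0.02201261],
       [-0.981053  ,  0.006077  , -0.19364423],
       [ 0.19345279, -0.02363606, -0.98082483]]), 't': array([0.0235011 , 0.59715963, 1.38287233])}
{'time': 0.1, 'joints': array([-1.30201719e+00,  2.76506122e-01,  1.50601660e+00,  2.59592951e-05,
        1.36070639e+00, -1.21024695e-01]), 'joint_vel': array([-0.00085925, -0.00051572, -0.00263002, -0.00073589, -0.0016988 ,
        0.00188117]), 'joint_torque': array([ 8.36560430e-04, -4.17701089e+01, -2.46404743e+01, -2.37063796e-04,
        5.75744722e-03, -4.72191800e-06]), 'position': array([ 0.21837213, -0.53142653,  0.2445368 ]), 'ee_rot': array([[ 9.24985736e-01,  3.80001606e-01, -4.10091290e-04],
       [ 3.80001762e-01, -9.24984405e-01,  1.58444178e-03],
       [ 2.22762375e-04, -1.62142146e-03, -9.99998661e-01]]), 'wrist_force': array([ 0.82341511, -0.14596112,  0.02876869]), 'moment': array([ 0.01523524,  0.03758269, -0.03073172]), 'gripper_force': 0.0, 'opening': 1.0020305057593701}
```

View pics/scene0.png

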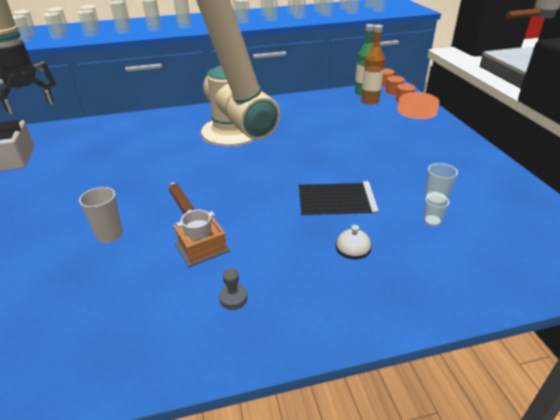

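View pics/top0.png

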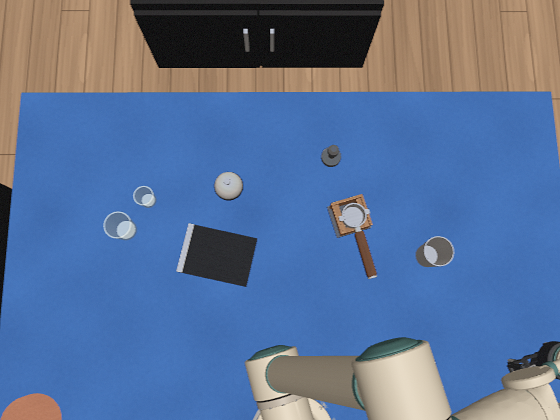

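The scene view shows the portafilter bowl at about (197,222) with its handle end at (173,186). The bell plunger is at (355,230) and the mat at (338,198), with its bar at (371,196). In the top view the bowl is at (353,215), the handle end at (373,276), the bell at (228,185), and the mat at (217,255) with its bar at (186,248). Next I'll enlarge these areas and mask them.

```bash
cat > h.py <<'E'
import numpy as np,cv2
from plant import env
C={n:env.camera_info(n) for n in("scene","top")}
def ray(n,p):
    c=C[n];d=c["R"].T@np.linalg.solve(c["camera_matrix"],[p[0],p[1],1.]);return -c["R"].T@c["t"],d/np.linalg.norm(d)
def plane(n,p,z):
    o,d=ray(n,p);return o+d*(z-o[2])/d[2]
def tri(ps,pt):
    (a,u),(b,v)=ray("scene",ps),ray("top",pt)
    k=np.linalg.lstsq(np.c_[u,-v],b-a,rcond=None)[0];A,B=a+k[0]*u,b+k[1]*v
    return (A+B)/2,np.linalg.norm(A-B)
def proj(n,X):
    c=C[n];q=c["camera_matrix"]@(c["R"]@np.asarray(X)+c["t"]);return q[:2]/q[2]
E
python3 - <<'E'
from h import *
im={n:cv2.imread(f"pics/{n}0.png") for n in("scene","top")}
def crop(n,x,y,w=80,h=60):return cv2.resize(im[n][y:y+h,x:x+w],(400,300),interpolation=cv2.INTER_CUBIC)
cv2.imwrite("pics/m.png",np.vstack([np.hstack([crop("scene",155,175,120,90),crop("top",310,185,120,90)]),np.hstack([crop("scene",315,205),crop("top",188,155)])]))
# handle: reddish brown mask
for n,(x,y,w,h) in {"scene":(155,175,60,45),"top":(345,231,50,60)}.items():
    hsv=cv2.cvtColor(im[n],cv2.COLOR_BGR2HSV);m=((hsv[...,0]<15)|(hsv[...,0]>170))&(hsv[...,1]>90)
    k=np.zeros_like(m);k[y:y+h,x:x+w]=1;m=(m&k).astype(np.uint8)
    c=max(cv2.findContours(m,0,1)[0],key=cv2.contourArea);print(n,"handle",cv2.minAreaRect(c),cv2.boundingRect(c))
# mat
for n,(x,y,w,h) in {"scene":(290,170,100,50),"top":(165,212,105,85)}.items():
    hsv=cv2.cvtColor(im[n],cv2.COLOR_BGR2HSV);k=np.zeros(hsv.shape[:2],bool);k[y:y+h,x:x+w]=1
    for nm,m in(("black",hsv[...,2]<60),("whole",(hsv[...,1]<120)|(hsv[...,2]<60))):
        c=max(cv2.findContours((m&k).astype(np.uint8),0,1)[0],key=cv2.contourArea)
        q=cv2.approxPolyDP(cv2.convexHull(c),5,True)[:,0]
        print(n,nm,q.tolist(),[plane(n,p,.004).round(3).tolist() for p in q])
E
```

```text
scene handle ((179.7307586669922, 197.3461456298828), (30.23116111755371, 9.15255355834961), 56.30992889404297) (170, 184, 22, 28)
top handle ((364.8973083496094, 253.4162139892578), (46.171485900878906, 8.969619750976562), 72.89727020263672) (355, 231, 21, 46)
scene black [[369, 209], [303, 212], [300, 186], [361, 185]] [[0.558, 0.274, 0.004], [0.524, 0.104, 0.004], [0.405, 0.131, 0.004], [0.447, 0.297, 0.004]]
scene whole [[378, 209], [302, 213], [299, 186], [368, 181]] [[0.564, 0.296, 0.004], [0.527, 0.101, 0.004], [0.405, 0.128, 0.004], [0.433, 0.325, 0.004]]
top black [[195, 225], [256, 239], [245, 286], [183, 272]] [[0.568, 0.273, 0.004], [0.526, 0.1, 0.004], [0.395, 0.131, 0.004], [0.435, 0.303, 0.004]]
top whole [[188, 223], [256, 238], [245, 286], [176, 271]] [[0.574, 0.293, 0.004], [0.529, 0.1, 0.004], [0.395, 0.131, 0.004], [0.438, 0.323, 0.004]]
```

View pics/m.png

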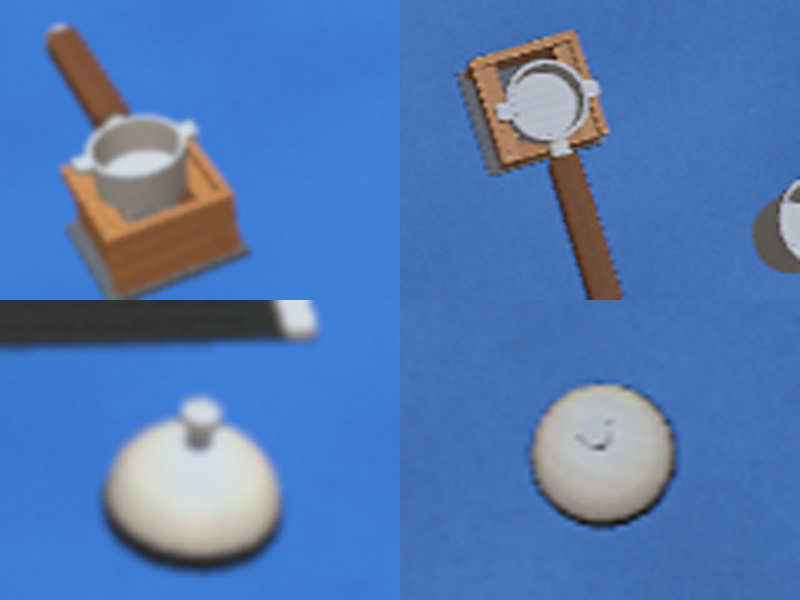

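The crops show these features:
- **Bowl rim centre:** about (196.4,219.4) in scene and (353.5,214.4) in top.
- **Plunger disc:** (355.2,226.4) in scene and about (226.8,181.4) in top.
- **Handle:** clear in both views.

Triangulating these now.

Run:
```python
from h import *
print("rim",tri((196.4,219.4),(353.5,214.4)),plane("scene",(196.4,219.4),.084),plane("top",(353.5,214.4),.084))
print("plunger",tri((355.2,226.4),(226.8,181.4)),plane("scene",(355.2,226.4),.063),plane("top",(226.8,181.4),.063))
print("bell circle @~.02",plane("top",(228.6,185.6),.02))
# handle axis (top face z .083) from top: row-wise mid columns
im=cv2.imread("pics/top0.png");hsv=cv2.cvtColor(im,cv2.COLOR_BGR2HSV)
m=((hsv[...,0]<15)|(hsv[...,0]>170))&(hsv[...,1]>90)
P=[]
for y in range(238,276):
    xs=np.where(m[y,345:395])[0]+345
    P.append(((xs.min()+xs.max())/2,y))
W=np.array([plane("top",p,.078) for p in P]);d=np.polyfit(W[:,0],W[:,1],1)
print("handle line y=",d,"deg",np.degrees(np.arctan2(-d[0],-1)),"end",plane("top",(373,277),.075))
print("tri handle mid",tri((179.7,197.3),(364.9,253.4)),"end",tri((172,183.5),(373.3,276.5)))
s=env.get_state();print(s["position"],s["ee_rot"].round(3).tolist())
```

```text
rim (array([ 0.58105598, -0.16718479,  0.08019688]), np.float64(0.0008754854497855373)) [ 0.58619468 -0.16670223  0.084     ] [ 0.58030845 -0.16702405  0.084     ]
plunger (array([0.68027958, 0.17997878, 0.06197663]), np.float64(0.0016846493497457682)) [0.68153324 0.18028737 0.063     ] [0.67972252 0.17908499 0.063     ]
bell circle @~.02 [0.67835939 0.17768305 0.02      ]
handle line y= [ 0.25564576 -0.31621402] deg -165.65971324992256 end [ 0.41149794 -0.21456712  0.075     ]
tri handle mid (array([ 0.47480843, -0.19695357,  0.07504613]), np.float64(0.003081431629839212)) end (array([ 0.41256062, -0.21403847,  0.07922603]), np.float64(0.0011413374503073657))
[ 0.21837213 -0.53142653  0.2445368 ] [[0.925, 0.38, -0.0], [0.38, -0.925, 0.002], [0.0, -0.002, -1.0]]
```

Measurements agree: bowl axis at (0.581,-0.167) with its rim 80–84 mm up, handle direction -165.7°, plunger at (0.680,0.179) and 62 mm up, mat centre at (0.484,0.212) and mat x at 77°. The gaps between rays are at most 3 mm. I'll move towards the bell with the jaw shut.

```bash
python3 -m creep '{"translation":[[0.5,-0.35,0],[1,-0.69,0],[1,-0.69,0],[1,-0.69,0],[1,-0.69,0],[1,-0.69,0],[1,-0.69,0],[1,-0.69,0],[1,-0.69,0],[1,-0.69,0],[1,-0.69,0],[1,-0.69,0]],"yaw":[0,0,0,0,0,0,0,0,0,0,0,0],"jaw":[1,1,1,1,1,1,1,1,1,1,1,1]}' 30
python3 -m creep '{"translation":[[1,-0.69,0],[1,-0.69,0],[1,-0.69,0],[1,-0.69,0],[1,-0.69,0],[1,-0.69,0],[1,-0.69,0],[1,-0.69,0],[1,-0.69,0],[1,-0.69,0],[1,-0.69,0],[1,-0.69,0]],"yaw":[0,0,0,0,0,0,0,0,0,0,0,0],"jaw":[1,1,1,1,1,1,1,1,1,1,1,1]}'
python3 -m creep '{"translation":[[1,-0.69,0],[1,-0.69,0],[1,-0.69,0],[0.8,-0.5,0],[0.6,-0.4,0],[0,0,0],[0,0,0]],"yaw":[0,0,0,0,0,0,0],"jaw":[1,1,1,1,1,1,1]}'
cat >> h.py <<'E'
def todo(x,y,z):
    s=env.get_state();R=s["ee_rot"];d=R.T@(np.array([x,y,z])-s["position"])/.025
    print("t",round(s["time"],2),"pos",s["position"].round(4),"units",d.round(2),"xang",np.degrees(np.arctan2(R[1,0],R[0,0])).round(2),"zax",R[:,2].round(3),"F",s["wrist_force"].round(1),"op",round(s["opening"],3),"gf",round(s["gripper_force"],1),"q",np.degrees(s["joints"]).round(0))
E
python3 -c "from h import *;todo(.680,.179,.09)"
```

```text
time: 1.1
position: [0.4092, -0.2365, 0.2452]
ee_rot: [[0.925, 0.38, -0.0], [0.38, -0.925, 0.001], [0.0, -0.001, -1.0]]
wrist_force: [0.5, 0.2, 0.7]
opening: -0.003
gripper_force: 0.0
time: 2.1
position: [0.6075, 0.0688, 0.245]
ee_rot: [[0.925, 0.381, -0.001], [0.381, -0.925, 0.0], [-0.001, -0.001, -1.0]]
wrist_force: [0.3, 1.0, -0.1]
opening: -0.002
gripper_force: 0.0
time: 2.68
position: [0.6805, 0.1782, 0.2443]
ee_rot: [[0.924, 0.382, -0.002], [0.382, -0.924, -0.001], [-0.002, -0.0, -1.0]]
wrist_force: [-0.0, -0.1, -0.5]
opening: -0.002
gripper_force: 0.0
t 2.68 pos [0.6805 0.1782 0.2443] units [ 0.01 -0.04  6.17] xang 22.44 zax [-0.002 -0.001 -1.   ] F [-0.  -0.1 -0.5] op -0.002 gf 0.0 q [ 9. 27. 69. -0. 84. 77.]
```

```bash
python3 -m creep '{"translation":[[0,0,0.5],[0,0,1],[0,0,1],[0,0,1],[0,0,1],[0,0,0.8],[0,0,0.5],[0,0,0.4],[0,0,0],[0,0,0]],"yaw":[0,0,0,0,0,0,0,0,0,0],"jaw":[1,1,1,1,1,1,1,1,1,1]}'
python3 - <<'E'
from h import *
todo(.68,.179,.077)
for n,(x,y) in {"scene":(315,185),"top":(188,155)}.items():
    im=env.capture(n)[:,:,::-1];cv2.imwrite(f"pics/b_{n}.png",cv2.resize(im[y:y+60,x:x+80],(400,300),interpolation=cv2.INTER_CUBIC))
cv2.imwrite("pics/b.png",np.hstack([cv2.imread("pics/b_scene.png"),cv2.imread("pics/b_top.png")]))
E
```

```text
time: 3.52
position: [0.6814, 0.1766, 0.0908]
ee_rot: [[0.925, 0.38, 0.0], [0.38, -0.925, -0.0], [0.0, 0.0, -1.0]]
wrist_force: [-0.2, 0.1, 0.2]
opening: -0.001
gripper_force: 0.0
t 3.52 pos [0.6814 0.1766 0.0908] units [-0.02 -0.11  0.55] xang 22.31 zax [ 0. -0. -1.] F [-0.2  0.1  0.2] op -0.001 gf 0.0 q [ 9. 33. 81. -0. 66. 77.]
```

View pics/b.png

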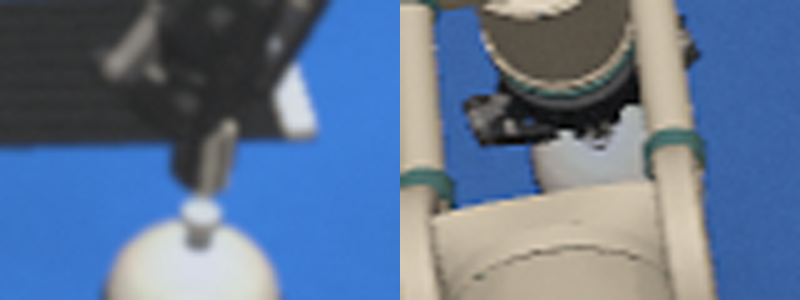

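In the scene crop the closed fingertips, at (200,192), are right above the plunger at (200,210). Next I'll press in small steps.

```bash
python3 -m creep '{"translation":[[0,-0.1,0.2],[0,0,0.2],[0,0,0.2],[0,0,0.1],[0,0,0],[0,0,0]],"yaw":[0,0,0,0,0,0],"jaw":[1,1,1,1,1,1]}'
python3 -m creep '{"translation":[[0,0,0.1],[0,0,0],[0,0,0]],"yaw":[0,0,0],"jaw":[1,1,1]}'
```

```text
time: 4.12
position: [0.6807, 0.1795, 0.0732]
ee_rot: [[0.925, 0.38, 0.001], [0.38, -0.925, 0.0], [0.001, -0.0, -1.0]]
wrist_force: [-0.6, 1.2, 3.4]
opening: 0.0
gripper_force: 1.8
time: 4.37
position: [0.6807, 0.1795, 0.0711]
ee_rot: [[0.925, 0.38, 0.001], [0.38, -0.925, 0.0], [0.001, -0.0, -1.0]]
wrist_force: [-0.5, 2.0, 5.8]
opening: -0.003
gripper_force: 2.8
```

```bash
python3 -m creep '{"translation":[[0,0,0.06],[0,0,0],[0,0,0]],"yaw":[0,0,0],"jaw":[1,1,1]}'
python3 -m creep '{"translation":[[0,0,0.04],[0,0,0],[0,0,0]],"yaw":[0,0,0],"jaw":[1,1,1]}'
```

```text
time: 4.62
position: [0.6807, 0.1795, 0.071]
ee_rot: [[0.925, 0.38, 0.002], [0.38, -0.925, 0.001], [0.002, 0.0, -1.0]]
wrist_force: [-2.7, -0.0, 10.3]
opening: -0.003
gripper_force: 5.6
time: 4.87
position: [0.6807, 0.1795, 0.0709]
ee_rot: [[0.925, 0.38, 0.002], [0.38, -0.925, 0.001], [0.002, 0.0, -1.0]]
wrist_force: [-4.3, 0.6, 14.7]
opening: -0.004
gripper_force: 7.5
```

The plunger is on its stop: the force rises to 15 N with no further travel. I'll lift straight up, opening the jaw and turning on the way.

```bash
python3 -m creep '{"translation":[[0,0,-0.2],[0,0,-0.4],[0,0,-0.8],[0,0,-1],[0,0,-1],[0,0,-1],[0,0,-1],[0,0,-0.8],[0,0,-0.6],[0,0,-0.2],[0,0,0],[0,0,0]],"yaw":[0,0,0,0,0,0,0,0,0,0,0,0],"jaw":[1,1,1,1,1,1,1,1,1,1,1,1]}'
python3 -m creep '{"translation":[[-0.5,0.47,0],[-1,0.94,0],[-1,0.94,0],[-1,0.94,0],[-1,0.94,0],[-1,0.94,0],[-1,0.94,0],[-1,0.94,0],[-1,0.94,0],[-1,0.94,0],[-1,0.94,0],[-1,0.94,0]],"yaw":[0,0,0,0,0,0,0,0,0,0,0,0],"jaw":[-1,-1,-1,-1,-1,-1,-1,-1,-1,-1,-1,-1]}'
python3 -m creep '{"translation":[[0,0,0],[0,0,0],[0,0,0],[0,0,0],[0,0,0],[0,0,0],[0,0,0],[0,0,0],[0,0,0],[0,0,0],[0,0,0],[0,0,0]],"yaw":[-1,-1,-1,-1,-1,-1,-1,-1,-1,-1,-1,-1],"jaw":[-1,-1,-1,-1,-1,-1,-1,-1,-1,-1,-1,-1]}'
python3 -m creep '{"translation":[[0,0,0],[0,0,0],[0,0,0],[0,0,0],[0,0,0],[0,0,0],[0,0,0],[0,0,0],[0,0,0],[0,0,0],[0,0,0],[0,0,0]],"yaw":[-1,-1,-1,-1,-1,-1,-1,-1,-1,-1,-1,-1],"jaw":[-1,-1,-1,-1,-1,-1,-1,-1,-1,-1,-1,-1]}'
python3 -m creep '{"translation":[[0,0,0],[0,0,0],[0,0,0],[0,0,0],[0,0,0],[0,0,0],[0,0,0],[0,0,0],[0,0,0],[0,0,0],[0,0,0],[0,0,0]],"yaw":[-1,-1,-1,-1,-1,-1,-1,-1,-1,-1,-0.4,0],"jaw":[-1,-1,-1,-1,-1,-1,-1,-1,-1,-1,-1,-1]}'
python3 - <<'E'
from h import *
todo(.5156,-.1838,.075)
a=env.capture("scene")[:,:,::-1];b=env.capture("top")[:,:,::-1]
cv2.imwrite("pics/g.png",np.hstack([cv2.resize(a[130:280,120:260],(400,430)),cv2.resize(b[180:330,290:430],(400,430))]))
cv2.imwrite("pics/bell2.png",cv2.resize(a[205:265,315:395],(400,300)))
for n in ("scene","top"): print(proj(n,(.5156,-.1838,.083)))
E
```

```text
time: 5.87
position: [0.6799, 0.179, 0.2417]
ee_rot: [[0.925, 0.38, -0.002], [0.38, -0.925, -0.001], [-0.002, -0.0, -1.0]]
wrist_force: [-0.3, 0.6, -0.8]
opening: -0.003
gripper_force: 0.0
time: 6.87
position: [0.5153, -0.1809, 0.2409]
ee_rot: [[0.925, 0.38, -0.003], [0.38, -0.925, 0.001], [-0.003, -0.003, -1.0]]
wrist_force: [0.9, 0.0, -0.4]
opening: 1.002
gripper_force: 0.0
time: 7.87
position: [0.5161, -0.1796, 0.2407]
ee_rot: [[0.129, 0.992, -0.004], [0.992, -0.129, 0.002], [0.001, -0.004, -1.0]]
wrist_force: [0.1, -0.1, 0.2]
opening: 0.999
gripper_force: 0.0
time: 8.87
position: [0.5161, -0.1796, 0.2407]
ee_rot: [[-0.794, 0.608, -0.004], [0.608, 0.794, 0.002], [0.004, -0.001, -1.0]]
wrist_force: [0.7, -0.5, 0.3]
opening: 0.998
gripper_force: 0.0
time: 9.87
position: [0.5162, -0.1796, 0.2409]
ee_rot: [[-0.969, -0.248, -0.003], [-0.248, 0.969, 0.001], [0.003, 0.002, -1.0]]
wrist_force: [-0.4, 0.5, -0.3]
opening: 1.001
gripper_force: 0.0
t 9.87 pos [ 0.5162 -0.1796  0.2409] units [ 0.05 -0.17  6.64] xang -165.64 zax [-0.003  0.001 -1.   ] F [-0.4  0.5 -0.3] op 1.001 gf 0.0 q [ -26.   14.   90.   -0.   77. -131.]
[186.49368527 203.2577493 ]
[360.51468412 238.03228928]
```

View pics/g.png

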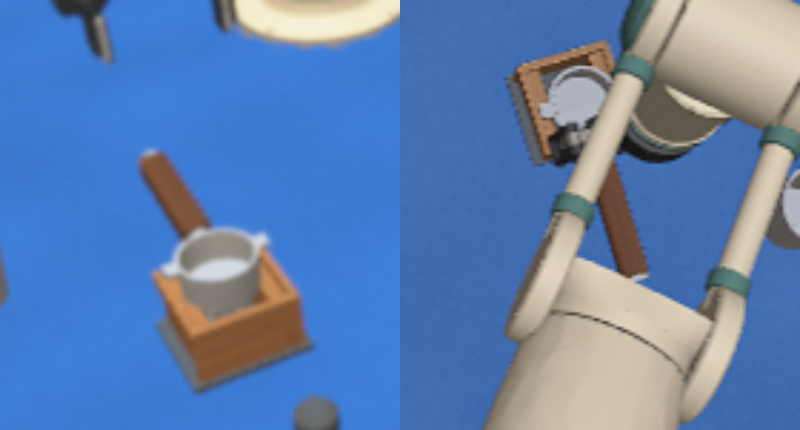

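The open fingers straddle the handle line: it's at (185,190) in the left half, with the hand above it in the right half. The portafilter is undisturbed, so I'll descend to the grip point.

```bash
python3 -m creep '{"translation":[[0.13,-0.17,0.5],[0,0,1],[0,0,1],[0,0,1],[0,0,1],[0,0,0.8],[0,0,0.6],[0,0,0.4],[0,0,0],[0,0,0]],"yaw":[0,0,0,0,0,0,0,0,0,0],"jaw":[-1,-1,-1,-1,-1,-1,-1,-1,-1,-1]}' 30
python3 -c "from h import *;todo(.5137,-.1843,.065)"
```

```text
time: 10.8
position: [0.515, -0.1849, 0.085]
ee_rot: [[-0.969, -0.247, -0.001], [-0.247, 0.969, 0.0], [0.001, 0.001, -1.0]]
wrist_force: [0.4, 0.0, 1.4]
opening: 0.996
gripper_force: 0.0
t 10.8 pos [ 0.515  -0.1849  0.085 ] units [0.04 0.04 0.8 ] xang -165.69 zax [-0.001  0.    -1.   ] F [0.4 0.  1.4] op 0.996 gf 0.0 q [ -27.   21.  103.   -0.   56. -131.]
```

```bash
python3 -m creep '{"translation":[[0.04,0.04,0.4],[0,0,0.4],[0,0,0],[0,0,0]],"yaw":[0,0,0,0],"jaw":[-1,-1,-1,-1]}' 
python3 -m creep '{"translation":[[0,0,0],[0,0,0],[0,0,0],[0,0,0],[0,0,0],[0,0,0],[0,0,0],[0,0,0],[0,0,0],[0,0,0],[0,0,0],[0,0,0]],"yaw":[0,0,0,0,0,0,0,0,0,0,0,0],"jaw":[-0.6,-0.3,0,0.2,0.4,0.5,0.6,0.7,0.8,1,1,1]}' 30
python3 -c "from h import *;todo(.5137,-.1843,.065)"
```

```text
time: 11.13
position: [0.5134, -0.184, 0.0648]
ee_rot: [[-0.969, -0.248, -0.001], [-0.248, 0.969, 0.0], [0.001, 0.001, -1.0]]
wrist_force: [0.2, 0.4, 0.5]
opening: 1.002
gripper_force: 0.0
time: 12.13
position: [0.5141, -0.1846, 0.0656]
ee_rot: [[-0.969, -0.248, 0.001], [-0.248, 0.969, -0.001], [-0.0, -0.001, -1.0]]
wrist_force: [-0.7, -2.5, 3.2]
opening: 0.299
gripper_force: 30.1
t 12.13 pos [ 0.5141 -0.1846  0.0656] units [0.01 0.02 0.02] xang -165.66 zax [ 0.001 -0.001 -1.   ] F [-0.7 -2.5  3.2] op 0.299 gf 30.1 q [ -27.   23.  104.   -0.   53. -131.]
```

```bash
python3 -m creep '{"translation":[[0,0,0],[0,0,0],[0,0,0],[0,0,-0.1],[0,0,-0.2],[0,0,-0.3],[0,0,-0.4],[0,0,-0.4],[0,0,-0.4],[0,0,-0.4],[0,0,-0.4],[0,0,-0.4]],"yaw":[0,0,0,0,0,0,0,0,0,0,0,0],"jaw":[1,1,1,1,1,1,1,1,1,1,1,1]}' 110
python3 -m creep '{"translation":[[0,0,-0.6],[0,0,-0.8],[0,0,-0.8],[0,0,-0.8],[0,0,-0.5],[0,0,-0.3],[0,0,0],[0,0,0],[0,0,0]],"yaw":[0,0,0,0,0,0,0,0,0],"jaw":[1,1,1,1,1,1,1,1,1]}'
python3 - <<'E'
from h import *
todo(.5137,-.1843,.248)
a=env.capture("scene")[:,:,::-1];cv2.imwrite("pics/l1s.png",a)
b=env.capture("top")[:,:,::-1];cv2.imwrite("pics/l1t.png",b)
cv2.imwrite("pics/l1.png",np.hstack([cv2.resize(a[120:270,120:260],(400,430)),cv2.resize(b[150:300,280:420],(400,430))]))
print(env.get_state()["moment"])
E
```

```text
time: 13.13
position: [0.5139, -0.1842, 0.1416]
ee_rot: [[-0.969, -0.248, 0.0], [-0.248, 0.969, -0.0], [-0.0, -0.0, -1.0]]
wrist_force: [0.3, -0.6, -5.4]
opening: 0.29
gripper_force: 107.9
time: 13.88
position: [0.5131, -0.1838, 0.2342]
ee_rot: [[-0.969, -0.248, -0.002], [-0.248, 0.969, 0.001], [0.002, 0.002, -1.0]]
wrist_force: [-0.6, 0.3, -5.9]
opening: 0.29
gripper_force: 108.1
t 13.88 pos [ 0.5131 -0.1838  0.2342] units [-0.02 -0.03 -0.55] xang -165.67 zax [-0.002  0.001 -1.   ] F [-0.6  0.3 -5.9] op 0.29 gf 108.1 q [ -27.   14.   91.   -0.   76. -131.]
[-0.02821398  0.26952636 -0.01801062]
```

View pics/l1.png

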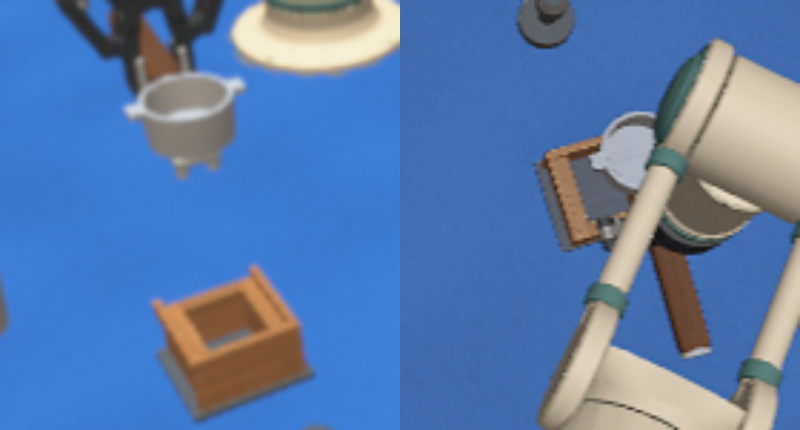

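It's clear of the stand and looks level: rim centre at about (189,100) in the left crop, handle end at (697,350) in the right. I'll carry it over to the mat, then turn it.

```bash
python3 -m creep '{"translation":[[-0.04,0.2,0],[-0.1,0.5,0],[-0.2,0.9,0],[-0.2,0.9,0],[-0.2,0.9,0],[-0.2,0.9,0],[-0.2,0.9,0],[-0.2,0.9,0],[-0.2,0.9,0],[-0.2,0.9,0],[-0.2,0.9,0],[-0.2,0.9,0]],"yaw":[0,0,0,0,0,0,0,0,0,0,0,0],"jaw":[1,1,1,1,1,1,1,1,1,1,1,1]}'
python3 -m creep '{"translation":[[-0.2,0.9,0],[-0.2,0.9,0],[-0.2,0.9,0],[-0.2,0.9,0],[-0.2,0.9,0],[-0.2,0.9,0],[-0.2,0.9,0],[-0.2,0.9,0],[-0.2,0.7,0],[-0.1,0.4,0],[0,0,0],[0,0,0]],"yaw":[0,0,0,0,0,0,0,0,0,0,0,0],"jaw":[1,1,1,1,1,1,1,1,1,1,1,1]}'
python3 -m creep '{"translation":[[0,0,0],[0,0,0],[0,0,0],[0,0,0],[0,0,0],[0,0,0],[0,0,0],[0,0,0],[0,0,0],[0,0,0],[0,0,0],[0,0,0]],"yaw":[0.3,0.6,0.9,0.9,0.9,0.9,0.9,0.9,0.9,0.9,0.9,0.9],"jaw":[1,1,1,1,1,1,1,1,1,1,1,1]}'
python3 -m creep '{"translation":[[0,0,0],[0,0,0],[0,0,0],[0,0,0],[0,0,0],[0,0,0],[0,0,0],[0,0,0],[0,0,0],[0,0,0],[0,0,0],[0,0,0]],"yaw":[0.9,0.9,0.9,0.9,0.9,0.9,0.9,0.9,0.9,0.9,0.9,0.9],"jaw":[1,1,1,1,1,1,1,1,1,1,1,1]}'
python3 -m creep '{"translation":[[0,0,0],[0,0,0],[0,0,0],[0,0,0],[0,0,0],[0,0,0]],"yaw":[0.9,0.9,0.6,0.3,0,0],"jaw":[1,1,1,1,1,1]}'
python3 -c "from h import *;todo(.4997,.2799,.1985)"
```

```text
time: 14.98
position: [0.5045, 0.0663, 0.2351]
ee_rot: [[-0.969, -0.248, -0.001], [-0.248, 0.969, 0.001], [0.001, 0.001, -1.0]]
wrist_force: [0.5, -0.0, -5.3]
opening: 0.285
gripper_force: 108.3
time: 15.98
position: [0.4995, 0.277, 0.2349]
ee_rot: [[-0.969, -0.249, -0.001], [-0.249, 0.969, -0.001], [0.001, -0.001, -1.0]]
wrist_force: [0.2, -0.8, -5.5]
opening: 0.29
gripper_force: 108.5
time: 16.98
position: [0.5002, 0.2754, 0.2353]
ee_rot: [[-0.814, 0.581, -0.0], [0.581, 0.814, -0.001], [-0.0, -0.001, -1.0]]
wrist_force: [0.2, 0.1, -5.5]
opening: 0.288
gripper_force: 108.4
time: 17.98
position: [0.5005, 0.2755, 0.2354]
ee_rot: [[-0.009, 1.0, 0.0], [1.0, 0.009, -0.0], [-0.0, 0.0, -1.0]]
wrist_force: [0.7, 0.3, -5.7]
opening: 0.287
gripper_force: 108.4
time: 18.48
position: [0.5005, 0.2758, 0.2354]
ee_rot: [[0.22, 0.976, 0.001], [0.976, -0.22, -0.0], [-0.0, 0.001, -1.0]]
wrist_force: [-0.1, 0.5, -5.6]
opening: 0.284
gripper_force: 108.4
t 18.48 pos [0.5005 0.2758 0.2354] units [ 0.15 -0.07  1.48] xang 77.3 zax [ 0.001 -0.    -1.   ] F [-0.1  0.5 -5.6] op 0.284 gf 108.4 q [22. 16. 88. -0. 77. 35.]
```

```bash
python3 -m creep '{"translation":[[0.05,-0.02,0.3],[0.05,-0.02,0.5],[0.05,-0.02,0.5],[0,0,0.18],[0,0,0],[0,0,0],[0,0,0]],"yaw":[0.06,0,0,0,0,0,0],"jaw":[1,1,1,1,1,1,1]}'
python3 - <<'E'
from h import *
todo(.4997,.2799,.1985)
a=env.capture("scene")[:,:,::-1];cv2.imwrite("pics/f1s.png",a)
b=env.capture("top")[:,:,::-1];cv2.imwrite("pics/f1t.png",b)
cv2.imwrite("pics/f1.png",np.hstack([cv2.resize(a[120:240,290:410],(400,400),interpolation=cv2.INTER_CUBIC),cv2.resize(b[170:290,140:260],(400,400),interpolation=cv2.INTER_CUBIC)]))
u=np.array([np.cos(np.radians(77)),np.sin(np.radians(77)),0])
B=np.array([.484,.212,0])
for nm,X in(("rim",B+[0,0,.217]),("end top",B+u*.173+[0,0,.216]),("end bot",B+u*.173+[0,0,.190])):
    for n,(x,y) in(("scene",(290,120)),("top",(140,170))): p=proj(n,X);print(nm,n,p.round(1),((p-[x,y])*400/120).round())
E
```

```text
time: 19.07
position: [0.5002, 0.2809, 0.1989]
ee_rot: [[0.224, 0.975, 0.001], [0.975, -0.224, 0.0], [0.001, 0.001, -1.0]]
wrist_force: [0.4, 0.7, -6.5]
opening: 0.287
gripper_force: 108.3
t 19.07 pos [0.5002 0.2809 0.1989] units [-0.04 -0.01  0.01] xang 77.03 zax [ 0.001  0.    -1.   ] F [ 0.4  0.7 -6.5] op 0.287 gf 108.3 q [22. 17. 91. -0. 72. 35.]
rim scene [342.1 125.2] [174.  17.]
rim top [206.7 244.3] [222. 248.]
end top scene [413.3 123.7] [411.  12.]
end top top [137.2 228.9] [ -9. 196.]
end bot scene [411.6 133.4] [405.  45.]
end bot top [139.8 230.6] [ -1. 202.]
```

View pics/f1.png

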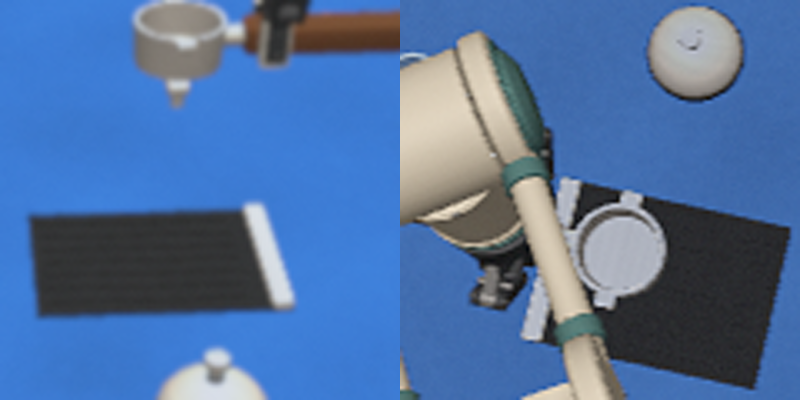

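The portafilter hangs over the mat with its rim centre at about (181,19) in the left crop and (222,250) in the right, against a prediction of (174,17) and (222,248). The handle points out over the steel bar. I'll measure the residual offset and the tilt.

Run:
```python
from h import *
a=cv2.imread("pics/f1s.png");b=cv2.imread("pics/f1t.png")
print("rim tri",tri((344.3,125.7),(206.6,245)))
# whole bowl silhouette extents in scene (not blue, not dark)
hsv=cv2.cvtColor(a,cv2.COLOR_BGR2HSV)
for y in range(121,142,2):
    xs=np.where(hsv[y,322:372,1]<110)[0]+322; print(y,xs.min(),xs.max(),end="; ")
m=(((hsv[...,0]<15)|(hsv[...,0]>170))&(hsv[...,1]>110));m[:100]=0;m[150:]=0;m[:,:360]=0;m[:,430:]=0
c=max(cv2.findContours(m.astype(np.uint8),0,1)[0],key=cv2.contourArea);print("\nhandle",cv2.boundingRect(c))
for x in range(382,416,4):
    ys=np.where(m[:,x])[0];print(x,ys.min(),ys.max(),end="; ")
u=np.array([np.cos(np.radians(77)),np.sin(np.radians(77)),0]);B=np.array([.484,.212,0])
v=np.array([u[1],-u[0],0]) # toward camera side
print("\npredicted far-top and near-bottom edges:")
for s in(.1,.13,.16): print(s,proj("scene",B+u*s-v*.013+[0,0,.216]).round(1),proj("scene",B+u*s+v*.013+[0,0,.19]).round(1))
cv2.imwrite("pics/f2.png",np.hstack([cv2.resize(a[95:155,320:430],(800,436),interpolation=cv2.INTER_CUBIC)]))
```

```text
rim tri (array([0.48361059, 0.2150761 , 0.21469105]), np.float64(0.005567639336096503))
121 333 371; 123 331 371; 125 330 371; 127 330 371; 129 330 371; 131 330 371; 133 330 371; 135 330 371; 137 330 371; 139 331 371; 141 333 354; 
handle (397, 100, 33, 18)
382 125 134; 386 125 133; 390 125 133; 394 125 133; 398 100 133; 402 100 133; 406 100 133; 410 100 133; 414 100 117; 
predicted far-top and near-bottom edges:
0.1 [382.1 122.1] [383.  136.7]
0.13 [394.4 121.8] [395.3 136.3]
0.16 [406.6 121.5] [407.6 136. ]
```

View pics/f2.png

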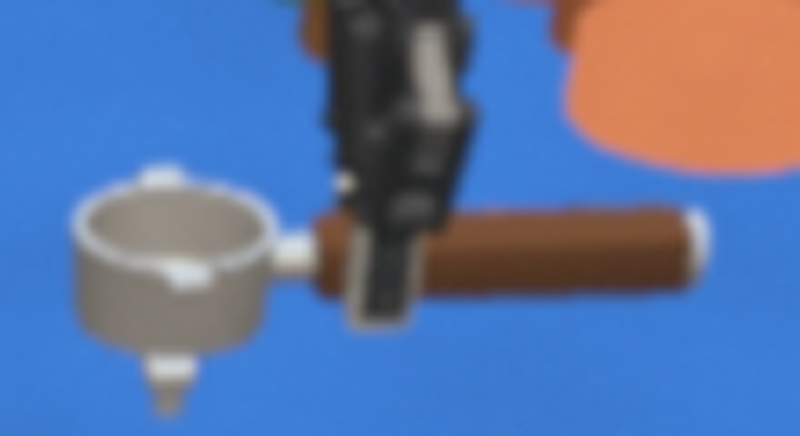

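The handle edges match a level prediction to within about 1°, and the height triangulates to 198–200 mm. The bowl sits 1–4 mm too far along the mat, so I'll nudge it back 2.5 mm, let it settle and hand in.

```bash
python3 -m creep '{"translation":[[-0.05,0,0],[-0.05,0,-0.03],[0,0,0],[0,0,0],[0,0,0],[0,0,0],[0,0,0],[0,0,0],[0,0,0],[0,0,0]],"yaw":[0,0,0,0,0,0,0,0,0,0],"jaw":[1,1,1,1,1,1,1,1,1,1]}'
python3 -c "
from h import *
todo(.4997,.2785,.199);print(env.get_state()['joint_vel'].round(4));print(env.close_job())"
```

```text
time: 20.0
position: [0.4991, 0.2784, 0.199]
ee_rot: [[0.224, 0.975, -0.0], [0.975, -0.224, -0.0], [-0.0, -0.0, -1.0]]
wrist_force: [0.1, -0.8, -6.4]
opening: 0.285
gripper_force: 108.3
t 20.0 pos [0.4991 0.2784 0.199 ] units [ 0.01  0.02 -0.  ] xang 77.04 zax [-0. -0. -1.] F [ 0.1 -0.8 -6.4] op 0.285 gf 108.3 q [22. 17. 91. -0. 72. 35.]
[-0.0008  0.0004  0.0003  0.0006  0.001  -0.0007]
the job is handed in; nothing more can be done
None
```

I pressed the bell to its stop and released it, and the arm is now holding the portafilter level and still about 20 cm above the mat's middle (within a few mm), handle towards the steel bar; the job was handed in at 20 s.

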